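Put the jeweller's measuring tools back in their foam

ROBOT

A 6-joint arm with a two-finger parallel gripper is mounted at the origin on the work surface. World frame = base frame: x ahead of the robot, y to its left, z up, the work surface at z = 0. Lengths are in m, angles in rad, forces in N, time in s.
With the tool pointing down it reaches from about 0.275 to 1 m from the base axis. Payload 8.4 kg.
Tool frame: the origin (TCP) lies on the centre line of the jaws, within the pads' length; the fingertips stand 17 mm ahead of it and the grasp point (between the pads) lies 2 mm behind it (bot.tcp_to_tips is the z of the fingertips in the tool frame, in m); z points along the fingers, y is the line along which they close (so a half turn about z gives the same grasp; the last joint's range is limited). The gripper opens to 85 mm and grips with 20 to 120 N. Pads are 22 mm wide; open, the fingers measure 114 mm over their backs; the gripper's body (76 mm by 85 mm) begins 54 mm behind the grasp point. The pads swing forward as they close: fully open they stand 13 mm farther back than shut.
Start: joints at [-1.254, 0.353, 1.633, -0, 1.155, -0.002], TCP at [0.196, -0.594, 0.248] pointing down, gripper open.
Joint ranges: [-2.63, 2.63], [-0.92, 2.1], [0.06, 2.66], [-1.3, 4.44], [0, 2.69], [-3.02, 3.02]. Speed limits (rad/s): [2.22, 2.22, 2.79, 3.14, 3.14, 3.14].

INTERFACE

Orientations are given as a unit quaternion [x, y, z, w].
In Python, from workcell import bot, hand, kinematics, get_obs, vision, hand_in gives the robot as it stands. The module is installed in compiled form; this text tells all that it offers. Calls block until the motion is done:
- bot.reach(position, orientation): joint-space move of the TCP to a pose.
- bot.servo_line(position, ori=None, velocity=0.15): straight line of the TCP; ori=None keeps the orientation; velocity is the mean speed in m/s.
- bot.goto_joints(angles): joint-space move.
- hand.move_gripper(opening, strength=None): finger opening in m; strength is the grip in N (None keeps the last); returns when the fingers have stopped.
- bot.dwell(seconds).
- kinematics.solve_ik(position, orientation): joint angles nearest the present ones, or None.
- get_obs(): the state.
- vision.read_camera(name): name is "side" or "top"; returns a dict with "frame" (384x512x3 uint8, red, green, blue), "intrinsics" (3x3 intrinsics, pixels), "view" (4x4, takes a point from world to camera coordinates). Camera axes: x right, y down, z forward; pixel columns grow to the right and rows downward; lengths in m; the calibration is good to about 2 mm. A picture is of the moment at which its call begins. There is no depth.
A pose or a line that the arm cannot do raises bot.IKError and nothing moves.
- hand_in(): hands the job in; it is judged then, once.
The state is a dict: "time_s": time; "joint_pos": joint angles; "joint_vel": joint speeds; "joint_efforts": joint torques, N m; "position": TCP position; "orientation": TCP orientation; "wrist_force": force on the tool from outside, world axes, zero at the start; "ft_torque": the same for the moment, N m; "gripper_width": finger opening in m; "grip_force": force on a finger pad.
Only numpy, scipy, OpenCV 4.12 (cv2) and the standard library are available. Lean on these libraries where they do the work, as an engineer would, in place of code of your own. Each camera call takes 0.05 s, during which the arm holds its last target. There are 200 camera calls.

TASK

Pick the four measuring tools (dial indicator, slide calliper, try square and micrometer) from the bench, one after another, and lay each the right way round in the foam insert cut to its shape, flat on the floor of the pocket. Set them down, do not drop them, and leave the pliers and the hammer where they lie.

Things in the scene. Friction and masses are not known exactly. Their poses are not given: they have to be found in the camera images.
- dial: Dial indicator, lying flat: steel bar x -34..24 mm, 18 mm wide (y), 20 mm high; at its +x end a round dial, dark rim, white face, 44 mm diameter, 16 mm high, centre x = 42 mm; thin brass plunger from the bar's other end to x = -46 mm. Origin: underside of the bar, at its grip point; x towards the dial, z up. 0.16 kg.
- calliper: Slide calliper, lying flat, steel: beam x -58..56 mm, 14 mm wide, 8 mm high; block-shaped slide 36 mm long, 22 mm wide (y), 20 mm high round the origin; two jaws across the beam at x 22..32 and 46..56 mm, y -32..18 mm, 8 mm high. Origin: underside, middle of the slide (grip point); x along the beam towards the jaws, z up. 0.15 kg.
- square: Try square, L-shaped, lying flat: dark stock x -25..45 mm, 18 mm wide (y), 20 mm high; bright thin blade at x 25..45 mm, from the stock out to y = 61 mm, 7 to 10 mm above the underside. Origin: underside of the stock, mid-width, 25 mm from its bladeless end (grip point); x along the stock to the blade end, z up. 0.18 kg.
- micrometer: Micrometer, lying flat: steel block 24 mm long, 18 mm wide (y), 20 mm high round the origin; round barrel 16 mm thick behind it to x = -46 mm; in front a dark U-shaped frame 10 mm high, x 12..60, y -32..9 mm, its throat (x 22..52, y above -22 mm) open to +y. Origin: underside, middle of the block (grip point); x from the barrel to the frame, z up. 0.2 kg.
- foam_dial: Foam insert for the dial indicator: slot 28 mm wide, round end 54 mm diameter at x = 42 mm; block x -62..80, y -37..37 mm. Fixed dark block 25 mm high, pocket 10 mm deep (grey floor 15 mm above bench), 5 mm play round the tool, which fits one way only. Tool home: same x, y, yaw as this frame, underside 15 mm up. Origin: block's underside, below the tool's grip point; axes as the tool's.
- foam_calliper: Foam insert for the calliper: slot 32 mm wide from x = -63, jaw pocket x 17..61, y -37..23 mm; block x -73..71, y -46..32 mm. Fixed dark block 25 mm high, pocket 10 mm deep (grey floor 15 mm above bench), 5 mm play round the tool, which fits one way only. Tool home: same x, y, yaw as this frame, underside 15 mm up. Origin: block's underside, below the tool's grip point; axes as the tool's.
- foam_square: Foam insert for the square: L pocket, slot 28 mm wide x -30..50, branch x 20..50 to y = 66 mm; block x -42..61, y -25..76 mm. Fixed dark block 25 mm high, pocket 10 mm deep (grey floor 15 mm above bench), 5 mm play round the tool, which fits one way only. Tool home: same x, y, yaw as this frame, underside 15 mm up. Origin: block's underside, below the tool's grip point; axes as the tool's.
- foam_micrometer: Micrometer foam insert: slot 28 wide from x -51, U part x 7..65, y -37..14, round a tongue x 27..47, y above -17 mm; block x -62..75, y -47..26 mm. Fixed dark block 25 mm high, pocket 10 mm deep (grey floor at 15 mm), 5 mm play round the tool, one way only. Tool home: same x, y, yaw as this frame, underside 15 mm up. Origin: block's underside, below the tool's grip point; axes as the tool's.
- pliers: Flat-nose pliers with black handles, about 145 mm long, 45 mm wide and 12 mm high, lying loose among the measuring tools; not a measuring tool, stays where it is. Origin: on the bench below its middle, x towards the jaws.
- hammer: Small bench hammer with a wooden handle, about 170 mm long, head 78 mm across, 26 mm high, lying loose among the measuring tools; not a measuring tool, stays where it is. Origin: on the bench below the tool, x from the handle towards the head.
Mind the look-alikes: they are no part of the job. What is shaped like the micrometer but pink or turquoise is not meant.

How it is judged:
At the end, for the whole second after the job is handed in: Each measuring tool lies level (within 0.12 rad) on the floor of its own pocket: underside less than 4 mm above the pocket's floor, origin within 12 mm of the insert's, turned within 0.25 rad, at rest; pliers and hammer within 30 mm of where they lay (horizontal distance between dial and foam_dial below 0.012 m and z of dial in the frame of foam_dial between 0.01 and 0.019 m and angle between the x axis of dial and the x axis of foam_dial, either way round below 0.25 rad and angle between each of dial, calliper, square, micrometer's own z axis and vertical below 0.12 rad and linear speed of each of dial, calliper, square, micrometer below 0.02 m/s and horizontal distance between calliper and foam_calliper below 0.012 m and z of calliper in the frame of foam_calliper between 0.01 and 0.019 m and angle between the x axis of calliper and the x axis of foam_calliper, either way round below 0.25 rad and horizontal distance between square and foam_square below 0.012 m and z of square in the frame of foam_square between 0.01 and 0.019 m and angle between the x axis of square and the x axis of foam_square, either way round below 0.25 rad and horizontal distance between micrometer and foam_micrometer below 0.012 m and z of micrometer in the frame of foam_micrometer between 0.01 and 0.019 m and angle between the x axis of micrometer and the x axis of foam_micrometer, either way round below 0.25 rad and distance of each of pliers, hammer from where it was at the start of the episode below 0.03 m); the robot touches nothing.
It fails at once if the dial indicator is dropped or thrown (moves faster than 0.7 m/s, a fall of about 25 mm, while the robot does not touch it) (linear speed of dial above 0.7 m/s and contact force between each of the arm, the fingers and dial below 0.01 N).
It fails at once if the slide calliper is dropped or thrown (moves faster than 0.7 m/s, a fall of about 25 mm, while the robot does not touch it) (linear speed of calliper above 0.7 m/s and contact force between each of the arm, the fingers and calliper below 0.01 N).
It fails at once if the try square is dropped or thrown (moves faster than 0.7 m/s, a fall of about 25 mm, while the robot does not touch it) (linear speed of square above 0.7 m/s and contact force between each of the arm, the fingers and square below 0.01 N).
It fails at once if the micrometer is dropped or thrown (moves faster than 0.7 m/s, a fall of about 25 mm, while the robot does not touch it) (linear speed of micrometer above 0.7 m/s and contact force between each of the arm, the fingers and micrometer below 0.01 N).
It fails at once if the pliers or the hammer moved by more than 30 mm (distance of any of pliers, hammer from where it was at the start of the episode above 0.03 m).
It also fails if it takes over 102 s, if anything falls off the work surface, if the arm or the gripper's body presses on something with over 40 N, if the wrist force passes 120 N, or if a joint passes its speed limit or range.

## Working session

There is one attempt and no reset: what is moved stays moved. The work goes in short steps, each a Python script; the robot and the scene stay as the last script left them, time stands still between calls to the robot, and variables do not carry over. Pictures are saved under pics/ and viewed, at most 14 in all, crops included, and the job is handed in when it is done.

```bash
mkdir -p pics
python3 - <<'E'
from workcell import vision,get_obs
import cv2,pickle
for n in("top","side"):
    r=vision.read_camera(n); pickle.dump(r,open(n+"0.pkl","wb"))
    print(n,r["intrinsics"].round(1).tolist(),r["view"].round(4).tolist())
    cv2.imwrite(f"pics/{n}0.png",cv2.resize(r["frame"][:,:,::-1],(800,600),interpolation=cv2.INTER_CUBIC))
print(get_obs()["time_s"],get_obs()["orientation"])
E
```

```text
top [[494.0, 0.0, 249.4], [0.0, 494.0, 200.8], [0.0, 0.0, 1.0]] [[-0.0188, -0.9998, 0.0025, 0.0642], [-0.9971, 0.0185, -0.074, 0.4319], [0.074, -0.0039, -0.9973, 1.4256], [0.0, 0.0, 0.0, 1.0]]
side [[376.9, 0.0, 255.8], [0.0, 376.9, 192.8], [0.0, 0.0, 1.0]] [[-0.8159, -0.578, 0.012, 0.4059], [-0.3183, 0.4318, -0.8439, 0.1481], [0.4826, -0.6924, -0.5363, 0.9437], [0.0, 0.0, 0.0, 1.0]]
0.1 [ 9.87321975e-01  1.58729090e-01 -9.59285498e-05 -6.20882354e-04]
```

View pics/top0.png

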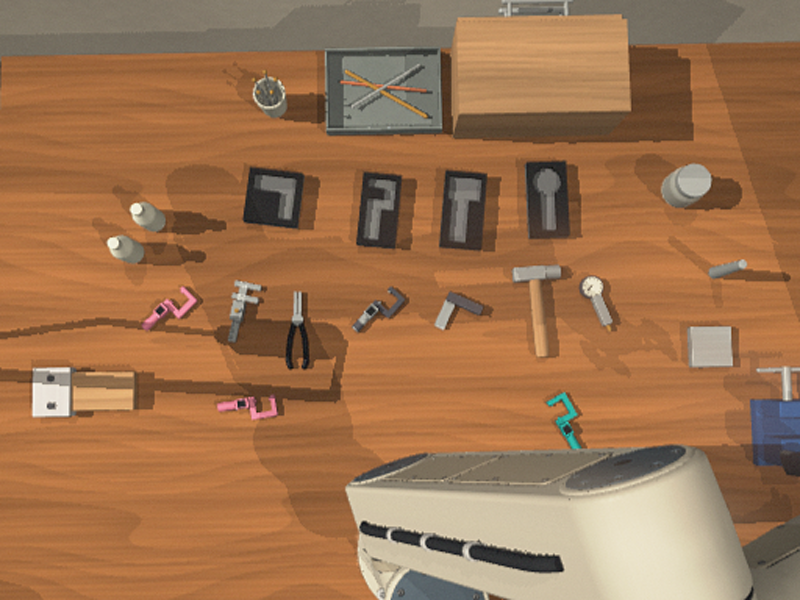

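View pics/side0.png

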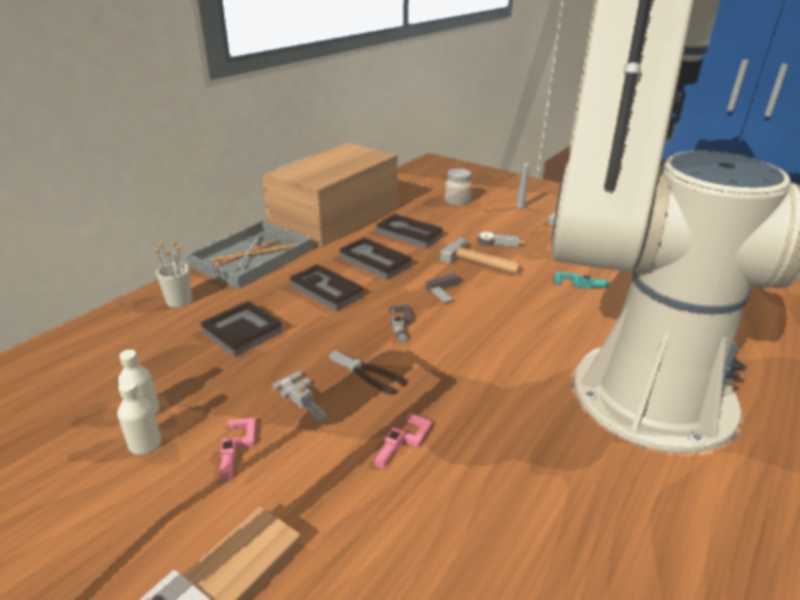

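The top view shows the foams at (274,197) square, (380,210) micrometer, (463,210) calliper and (547,200) dial. The tools are the calliper (243,310), micrometer (380,310), square (460,310) and dial (597,300), with the pliers at (298,330) and the hammer at (540,300). The side view shows the same layout with nothing hidden. Next I'll take enlarged crops.

Run:
```python
import cv2,pickle,numpy as np
def crop(n,x0,y0,x1,y1,s,o):
    im=pickle.load(open(n+"0.pkl","rb"))["frame"][y0:y1,x0:x1,::-1]
    im=cv2.resize(im,None,fx=s,fy=s,interpolation=cv2.INTER_CUBIC)
    for x in range(x0,x1):
        if x%10==0: cv2.line(im,((x-x0)*s,0),((x-x0)*s,5 if x%20 else 10),(0,255,255),1); 
        if x%20==0: cv2.putText(im,str(x),((x-x0)*s+1,20),0,.35,(0,255,255),1)
    for y in range(y0,y1):
        if y%10==0: cv2.line(im,(0,(y-y0)*s),(8,(y-y0)*s),(0,255,255),1); cv2.putText(im,str(y),(10,(y-y0)*s+4),0,.35,(0,255,255),1)
    cv2.imwrite("pics/"+o,im); print(im.shape)
crop("top",140,98,270,238,4,"tl.png")
crop("top",265,98,400,238,4,"tr.png")
crop("side",120,130,345,290,3,"sd.png")
```

```text
(560, 520, 3)
(560, 540, 3)
(480, 675, 3)
```

View pics/tl.png

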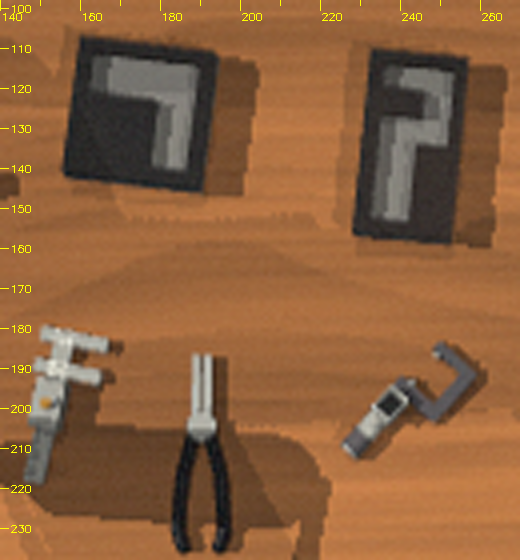

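View pics/tr.png

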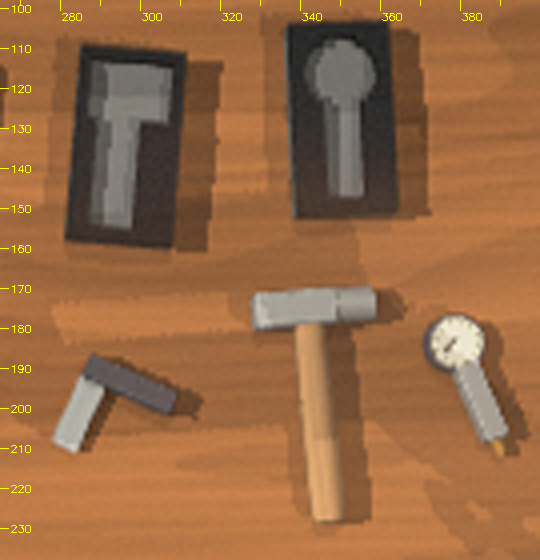

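View pics/sd.png

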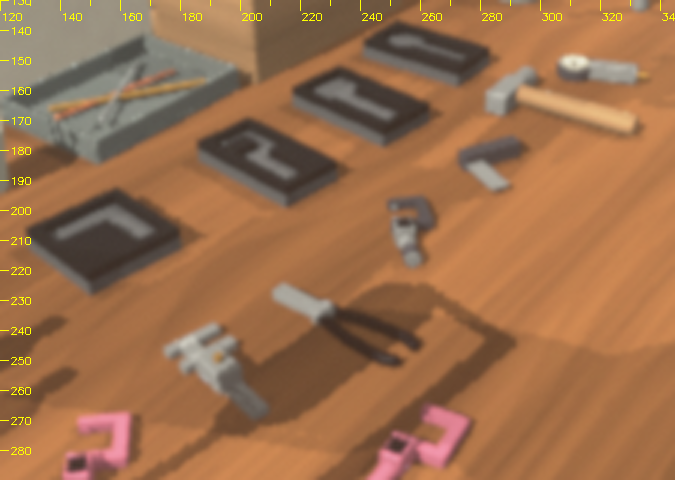

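Top crop: the foam pockets all have +x pointing up the image. The dial points up-left (origin about 382,197), the calliper up (151,199), the micrometer up-right (238,199), and the square's stock up-left (298,195) with its blade down-left. The side crop shows the same things, the calliper at about (195,250) and the dial at about (320,153). I'll fit rendered models to both views (x, y, z, yaw).

```bash
cat > fit.py <<'E'
import cv2,numpy as np
from scipy.optimize import minimize
S=4
def R(x0,x1,y0,y1): return np.array([[x0,y0],[x1,y0],[x1,y1],[x0,y1]],float)
def C(x,y,r): a=np.linspace(0,2*np.pi,25)[:-1]; return np.c_[x+r*np.cos(a),y+r*np.sin(a)]
# prisms: polygon, z0, z1, label of the top (sides get label+1); drawn in order (mm)
T=dict(
 dial=[(R(-46,-34,-2.5,2.5),7,12,10),(R(-34,24,-9,9),0,20,20),(C(42,0,22),0,16,30),(C(42,0,18),16,16,40)],
 calliper=[(R(-58,56,-7,7),0,8,10),(R(22,32,-32,18),0,8,10),(R(46,56,-32,18),0,8,10),(R(-18,18,-11,11),0,20,20)],
 square=[(R(25,45,9,61),7,10,10),(R(-25,45,-9,9),0,20,20)],
 micrometer=[(R(-46,-12,-8,8),0,14,10),(R(12,22,-32,9),0,10,20),(R(22,52,-32,-22),0,10,20),(R(52,60,-32,9),0,10,20),(R(-12,12,-9,9),0,20,30)])
def P(*p): return np.array(p,float)
F=dict(
 foam_dial=(R(-62,80,-37,37),None),
 foam_calliper=(R(-73,71,-46,32),P([-63,-16],[17,-16],[17,-37],[61,-37],[61,23],[17,23],[17,16],[-63,16])),
 foam_square=(R(-42,61,-25,76),P([-30,-14],[50,-14],[50,66],[20,66],[20,14],[-30,14])),
 foam_micrometer=(R(-62,75,-47,26),P([-51,-14],[7,-14],[7,-37],[65,-37],[65,14],[47,14],[47,-17],[27,-17],[27,14],[-51,14])))
t=np.arcsin(14/27); a=np.linspace(-np.pi+t,np.pi-t,24)
F['foam_dial']=(F['foam_dial'][0],np.r_[P([-51,14],[-51,-14]),np.c_[42+27*np.cos(a),27*np.sin(a)]])
def proj(r,p):
    c=p@r["view"][:3,:3].T+r["view"][:3,3]; q=c@r["intrinsics"].T; return q[:,:2]/q[:,2:]
def unproj(r,uv,z):
    d=np.linalg.inv(r["intrinsics"])@[*uv,1]; Rm=r["view"][:3,:3]; d=Rm.T@d; o=-Rm.T@r["view"][:3,3]; return o+d*(z-o[2])/d[2]
def world(q,xy,z):
    c,s=np.cos(q[3]),np.sin(q[3]); xy=xy/1000
    return np.c_[q[0]+c*xy[:,0]-s*xy[:,1],q[1]+s*xy[:,0]+c*xy[:,1],np.full(len(xy),q[2]+z/1000)]
def render(r,name,q,win):
    x0,y0,x1,y1=win; L=np.zeros(((y1-y0)*S,(x1-x0)*S),np.uint8)
    pj=lambda xy,z:np.round((((proj(r,world(q,xy,z))-[x0,y0])+.5)*S-.5)*16).astype(np.int32)
    fp=lambda M,p,l:cv2.fillPoly(M,[p],l,shift=4)
    def prism(xy,z0,z1,l):
        b,t=pj(xy,z0),pj(xy,z1)
        if z1>z0:
            for i in range(len(xy)): j=(i+1)%len(xy); fp(L,np.array([b[i],b[j],t[j],t[i]]),l+1)
        fp(L,t,l)
    if name in F:
        blk,poc=F[name]; prism(blk,0,25,10)
        A=np.zeros_like(L); B=np.zeros_like(L); fp(A,pj(poc,25),1); fp(B,pj(poc,15),1)
        L[A>0]=30; L[(A&B)>0]=40
    else:
        for p in T[name]: prism(*p)
    return L
def prep(r,name,q,m):
    x0,y0=np.floor(proj(r,world(q,np.array([[0,0.]]),0))[0]).astype(int)-m; h,w=r["frame"].shape[:2]
    win=(max(x0,0),max(y0,0),min(x0+2*m,w),min(y0+2*m,h))
    im=r["frame"][win[1]:win[3],win[0]:win[2]].astype(np.float32)
    im=cv2.resize(im,None,fx=S,fy=S,interpolation=cv2.INTER_LINEAR)
    dil=cv2.dilate((render(r,name,q,win)>0).astype(np.uint8),np.ones((S*6+1,S*6+1)))
    band=(dil>0)   # only pixels near the object count
    ring=band&(cv2.dilate((render(r,name,q,win)>0).astype(np.uint8),np.ones((S*3+1,S*3+1)))==0)
    _,_,c=cv2.kmeans(im[ring],4,None,(3,30,.5),3,cv2.KMEANS_PP_CENTERS)
    bg=np.min([((im-k)**2).sum(2) for k in c],0)
    return r,win,im,bg,band
def cost(name,q,views):
    e=0
    for r,win,im,bg,band in views:
        L=render(r,name,q,win); v=bg[band&(L==0)].clip(0,6000).sum()
        for l in np.unique(L[L>0]):
            p=im[L==l]; v+=((p-np.median(p,0))**2).sum(1).clip(0,6000).sum()
        e+=v/1e4/S/S
    return e
def fit(name,q,rs,m=26):
    q=np.array(q,float)
    for it in range(2):
        V=[prep(r,name,q,m) for r in rs]
        sc=np.array([.004,.004,.003,.08])
        f=lambda d:cost(name,q+d*sc,V)+.3*(((d*sc)[2]+q[2])/.01)**2
        best=min((minimize(f,d0,method="Nelder-Mead",options=dict(initial_simplex=d0+np.r_[np.zeros((1,4)),np.eye(4)*1.5-.3],maxiter=150,xatol=.02,fatol=1e-3)) for d0 in (np.zeros(4),np.array([.7,-.7,0,.5]),np.array([-.7,.7,0,-.5]))),key=lambda s:s.fun)
        q=q+best.x*sc
    return q,best.fun
E
cat > run1.py <<'E'
from fit import *; import pickle,json
rs=[pickle.load(open(n+"0.pkl","rb")) for n in("top","side")]
init=dict(dial=(382,197,.41),calliper=(151.5,199,-.25),square=(298.5,195.5,1.02),micrometer=(238,199,-.75),
 foam_dial=(351,130,0),foam_calliper=(294,133,-.07),foam_square=(184,130,-.1),foam_micrometer=(240,135,-.06))
np.random.seed(0); cv2.setRNGSeed(0); out={}
for n,(u,v,y) in init.items():
    p=unproj(rs[0],(u,v),.01); q0=[p[0],p[1],0,y]; out[n]=[]
    q,c=fit(n,q0,rs,32); qt,ct=fit(n,q0,rs[:1],32)
    out[n]=q.tolist(); print(n,np.round(q0,3),q.round(4),round(c,2),"top only",qt.round(4))
json.dump(out,open("poses.json","w"))
def draw(r,x0,y0,x1,y1,s,o):
    im=cv2.resize(r["frame"][y0:y1,x0:x1,::-1],None,fx=s,fy=s,interpolation=cv2.INTER_CUBIC)
    for n,q in out.items():
        L=render(r,n,q,(x0,y0,x1,y1)); L=cv2.resize(L,(im.shape[1],im.shape[0]),interpolation=cv2.INTER_NEAREST)
        e=(cv2.morphologyEx(L,cv2.MORPH_GRADIENT,np.ones((2,2)))>0); im[e]=(0,255,0)
    cv2.imwrite("pics/"+o,im)
draw(rs[0],142,100,402,222,3,"ov_top.png"); draw(rs[1],120,130,345,290,3,"ov_side.png")
E
time python3 run1.py
```

```text
dial [ 0.437 -0.333  0.     0.41 ] [ 4.387e-01 -3.371e-01  4.000e-04  3.310e-01] 59.56 top only [ 0.4385 -0.3363  0.0045  0.3427]
calliper [ 0.444  0.343  0.    -0.25 ] [ 0.4461  0.3422 -0.0012 -0.2353] 211.61 top only [ 0.446   0.3426 -0.0012 -0.2376]
square [ 0.446 -0.088  0.     1.02 ] [ 4.4590e-01 -9.2400e-02  4.0000e-04  1.0961e+00] 41.49 top only [ 0.4472 -0.0919  0.0019  1.1268]
micrometer [ 0.439  0.089  0.    -0.75 ] [ 0.4394  0.0902 -0.     -0.7991] 77.48 top only [ 4.401e-01  9.080e-02 -6.000e-04 -7.909e-01]
foam_dial [ 0.638 -0.249  0.     0.   ] [ 0.6366 -0.2456 -0.0049  0.0219] 122.83 top only [ 0.6361 -0.2453 -0.0037  0.0248]
foam_calliper [ 0.632 -0.08   0.    -0.07 ] [ 6.286e-01 -7.770e-02 -4.000e-04 -9.100e-02] 156.93 top only [ 6.284e-01 -7.800e-02  1.000e-04 -1.010e-01]
foam_square [ 0.647  0.246  0.    -0.1  ] [ 0.6444  0.2475  0.     -0.1287] 140.45 top only [ 6.444e-01  2.472e-01  3.000e-04 -1.394e-01]
foam_micrometer [ 0.629  0.08   0.    -0.06 ] [ 0.6254  0.0838 -0.0044 -0.1215] 132.92 top only [ 0.6238  0.084   0.0019 -0.1091]
real	1m0.911s
user	1m0.806s
sys	0m0.541s
```

View pics/ov_top.png

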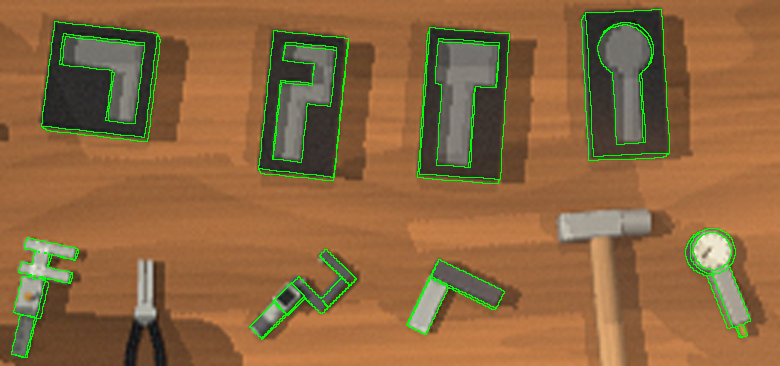

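View pics/ov_side.png

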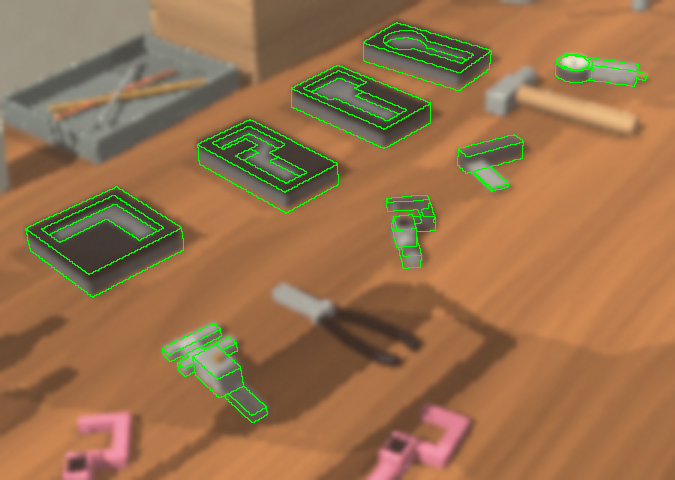

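The overlays match in both views. The fitted undersides come out within 5 mm of the bench, so the listed heights are consistent. I'll pick and place the dial first, stopping after the lift to check the grasp.

```bash
cat > act.py <<'E'
from workcell import bot,hand,kinematics,get_obs,vision
from scipy.spatial.transform import Rotation as Ro
import numpy as np,json,cv2
Q=json.load(open("poses.json")); HG=.0285; HI=.11
def ori(y): return (Ro.from_euler("z",y)*Ro.from_euler("x",np.pi)).as_quat()
def turn(n):
    best=None
    for k in(0,np.pi):
        s=[kinematics.solve_ik([Q[m][0],Q[m][1],z],ori(Q[m][3]+k)) for m in(n,"foam_"+n) for z in(HG,HI+.02)]
        if all(j is not None for j in s):
            w=max(abs(j[5]) for j in s)
            if best is None or w<best[0]: best=(w,k)
    return best[1]
def state(t):
    o=get_obs(); print(t,"t",round(o["time_s"],2),"tcp",np.round(o["position"],4),"w",round(o["gripper_width"],4),"grip",np.round(o["grip_force"],1),"F",np.round(o["wrist_force"],1))
    return o
def pick(n):
    k=turn(n); x,y,_,a=Q[n]; q=ori(a+k)
    hand.move_gripper(.05,70); bot.reach([x,y,HI],q); bot.servo_line([x,y,HG],velocity=.12)
    hand.move_gripper(.0,70); state(n+" grasped"); bot.servo_line([x,y,HI],velocity=.12); state("lifted")
    json.dump(k,open("k.json","w"))
def place(n,dx=0,dy=0,da=0):
    k=json.load(open("k.json")); x,y,_,a=Q["foam_"+n]; q=ori(a+k+da); x+=dx; y+=dy
    bot.reach([x,y,HI+.02],q); f0=state("above")["wrist_force"]
    bot.servo_line([x,y,HG+.03],velocity=.12)
    for z in np.arange(.026,.0155,-.0025).tolist()+[.016]:
        bot.servo_line([x,y,HG+z],velocity=.04); f=get_obs()["wrist_force"]
        if abs(f[2]-f0[2])>6: print("contact at",z,np.round(f-f0,1)); return False
    state("down"); return True
def release():
    hand.move_gripper(.045); p=get_obs()["position"]; bot.servo_line([p[0],p[1],HI+.02],velocity=.15); state("released")
def shot(name,crops):
    ims=[]
    for cam,(x0,y0,x1,y1) in crops:
        im=vision.read_camera(cam)["frame"][y0:y1,x0:x1,::-1]; s=500/im.shape[0]; ims.append(cv2.resize(im,(int(390),int(390*im.shape[0]/im.shape[1])),interpolation=cv2.INTER_CUBIC))
    h=max(i.shape[0] for i in ims); ims=[cv2.copyMakeBorder(i,0,h-i.shape[0],0,5,0) for i in ims]
    cv2.imwrite("pics/"+name,np.hstack(ims))
E
python3 - <<'E'
from act import *
pick("dial"); shot("d1.png",[("top",(300,90,430,250)),("side",(220,90,360,220))])
E
```

```text
dial grasped t 3.19 tcp [ 0.4392 -0.3375  0.0296] w 0.0156 grip 68.6 F [-0.6 -0.   7.1]
lifted t 4.03 tcp [ 0.4382 -0.3367  0.1095] w 0.0156 grip 68.3 F [ 0.2  0.2 -2. ]
```

View pics/d1.png

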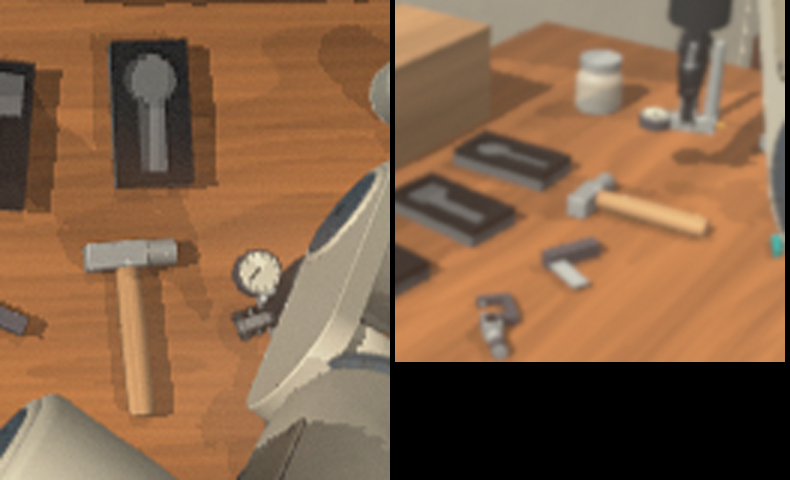

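The dial is held level in the jaws in both views: top crop at (258,272), side crop at (655,117). Placing it now.

Run:
```python
from act import *
if place("dial"):
    release(); pick("square"); shot("d2.png",[("top",(280,90,400,220)),("side",(220,100,340,220))])
```

```text
above t 5.01 tcp [ 0.6353 -0.2458  0.129 ] w 0.0155 grip 68.3 F [ 0.4  0.5 -2. ]
down t 7.26 tcp [ 0.637  -0.2458  0.0447] w 0.0157 grip 68.5 F [ 0.3 -0.5  0.5]
released t 8.37 tcp [ 0.636  -0.2454  0.1294] w 0.0452 grip 0.0 F [ 0.5 -0.6 -0.3]
square grasped t 10.78 tcp [ 0.4464 -0.0925  0.0294] w 0.0158 grip 68.4 F [-0.7  0.3  8.7]
lifted t 11.62 tcp [ 0.4455 -0.0923  0.1096] w 0.0155 grip 68.3 F [-0.4  0.7 -1.8]
```

View pics/d2.png

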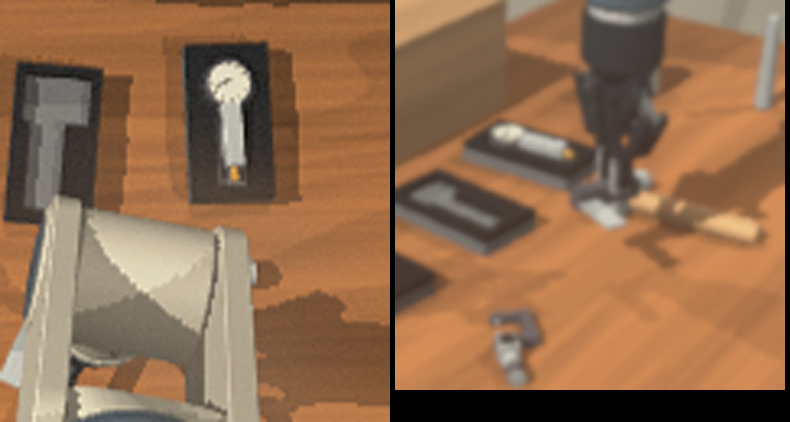

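The dial lies in its pocket: the dial head is at (229,82) and the plunger at (234,173) in the top crop, with even margins. The square is held at about (605,205) in the side crop. I'll place it and carry on with the rest.

Run:
```python
from act import *
ok=place("square")
if ok:
    release(); pick("micrometer"); ok=place("micrometer")
shot("d3.png",[("top",(150,90,290,230)),("side",(110,120,270,280))])
```

```text
above t 13.3 tcp [0.6441 0.2467 0.1295] w 0.0152 grip 68.3 F [-0.2  0.5 -2.6]
down t 15.54 tcp [0.6446 0.2476 0.0446] w 0.0155 grip 68.4 F [ 0.7  0.3 -0.9]
released t 16.65 tcp [0.6439 0.2473 0.1294] w 0.0453 grip 0.0 F [-0.  -0.5  0.3]
micrometer grasped t 20.35 tcp [0.4399 0.0904 0.0294] w 0.0155 grip 68.3 F [-1.8 -0.2  9.8]
lifted t 21.18 tcp [0.439  0.0901 0.1096] w 0.0155 grip 68.3 F [-0.9  0.3 -2.5]
above t 21.96 tcp [0.6234 0.0837 0.1284] w 0.0155 grip 68.3 F [ 0.6  0.2 -1.5]
down t 24.2 tcp [0.6255 0.0838 0.0446] w 0.0153 grip 68.4 F [ 0.9  0.2 -1.2]
```

View pics/d3.png

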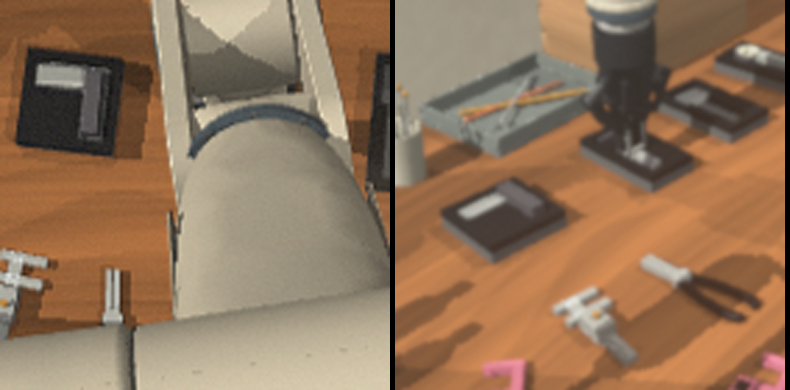

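The square lies in its pocket: top crop stock at (95,105), blade at (60,75). The micrometer is down without contact. I'll release it and do the calliper.

```bash
python3 - <<'E'
from act import *
release(); pick("calliper")
if place("calliper"):
    release()
    bot.reach([.35,-.45,.3],ori(0)); state("parked")
import pickle
for n in("top","side"): pickle.dump(vision.read_camera(n),open(n+"1.pkl","wb"))
r=pickle.load(open("top1.pkl","rb"))["frame"]
cv2.imwrite("pics/end.png",cv2.resize(r[100:240,145:400,::-1],None,fx=3,fy=3,interpolation=cv2.INTER_CUBIC))
E
cat > run2.py <<'E'
from fit import *; import pickle,json
rs=[pickle.load(open(n+"1.pkl","rb")) for n in("top","side")]; Q=json.load(open("poses.json"))
for n in T:
    f=Q["foam_"+n]; V=[prep(r,n,np.array([f[0],f[1],.015,f[3]]),32) for r in rs]
    sc=np.array([.004,.004,.003,.08]); q0=np.array([f[0],f[1],.015,f[3]])
    s=minimize(lambda d:cost(n,q0+d*sc,V),np.zeros(4),method="Nelder-Mead",options=dict(initial_simplex=np.r_[np.zeros((1,4)),np.eye(4)*1.5]-.3,maxiter=200))
    print(n,"offset from home mm/rad",(s.x*sc*[1e3,1e3,1e3,1]).round(3))
E
python3 run2.py
```

```text
released t 25.41 tcp [0.6248 0.0838 0.1294] w 0.0451 grip 0.0 F [ 0.1 -0.  -0.2]
calliper grasped t 28.03 tcp [0.4465 0.3425 0.0296] w 0.02 grip 68.8 F [-1.2 -1.3  7.6]
lifted t 28.87 tcp [0.4457 0.3419 0.1095] w 0.0197 grip 68.5 F [-0.5  0.  -0.9]
above t 30.54 tcp [ 0.6285 -0.0767  0.1298] w 0.0193 grip 68.6 F [ 0.9  0.4 -1.2]
down t 32.79 tcp [ 0.629  -0.0777  0.0447] w 0.0196 grip 68.8 F [-0.  -0.1  2. ]
released t 33.88 tcp [ 0.628  -0.0776  0.1295] w 0.0447 grip 0.0 F [ 0.2  0.  -0.1]
parked t 35.83 tcp [ 0.3503 -0.4496  0.2995] w 0.0449 grip 0.0 F [ 0.2 -0.5 -0.4]
dial offset from home mm/rad [-1.003e+00  1.480e+00 -7.390e-01  1.000e-03]
calliper offset from home mm/rad [ 0.932  0.627 -2.257  0.007]
square offset from home mm/rad [ 0.622  1.797 -1.149  0.021]
micrometer offset from home mm/rad [ 0.415  1.795  5.493 -0.023]
```

View pics/end.png

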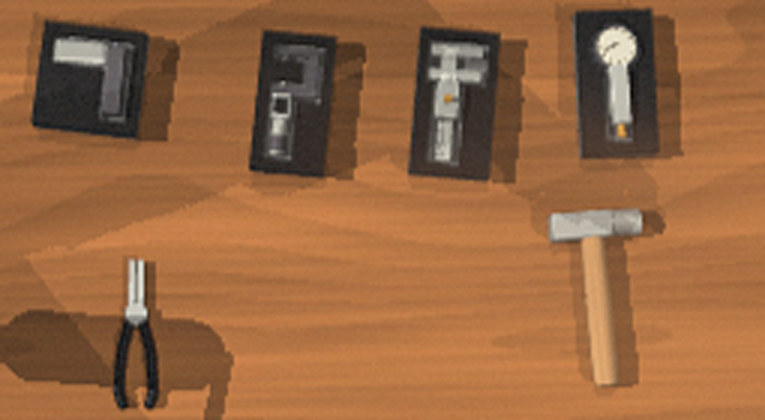

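All four tools look seated, and the pliers (137,335) and hammer (597,290) haven't moved. The micrometer's fitted height is 5 mm too high, and its dark frame against dark foam may have misled the fit. I'll check that one closely.

Run:
```python
from fit import *; import pickle,json
Q=json.load(open("poses.json"));f=Q["foam_micrometer"]
rs=[pickle.load(open(n+"1.pkl","rb")) for n in("top","side")]
out=[]
for r,w in zip(rs,((222,105,266,165),(182,162,238,204))):
    x0,y0,x1,y1=w; s=8
    im=cv2.resize(r["frame"][y0:y1,x0:x1,::-1],None,fx=s,fy=s,interpolation=cv2.INTER_CUBIC); im=cv2.convertScaleAbs(im,alpha=1.6); o=im.copy()
    L=render(r,"micrometer",[f[0]+.0004,f[1]+.0018,.015,f[3]-.02],w); L=cv2.resize(L,(im.shape[1],im.shape[0]),interpolation=cv2.INTER_NEAREST)
    o[cv2.morphologyEx(L,cv2.MORPH_GRADIENT,np.ones((2,2)))>0]=(0,255,0)
    p=cv2.resize(np.vstack([im,o]) if r is rs[1] else np.hstack([im,o]),None,fx=.55 if r is rs[0] else .8,fy=.55 if r is rs[0] else .8); out.append(p)
h=max(p.shape[0] for p in out); im=np.hstack([cv2.copyMakeBorder(p,0,h-p.shape[0],0,4,0) for p in out]); print(im.shape); cv2.imwrite("pics/mic.png",im)
V=[prep(r,"micrometer",np.array([f[0],f[1],.015,f[3]]),32) for r in rs]
for z in(.011,.013,.015,.017,.019,.021): print(z,[round(min(cost("micrometer",[f[0]+.0004+a,f[1]+.0018+b,z,f[3]-.02],[v]) for a in(-.002,0,.002) for b in(-.002,0,.002)),1) for v in V])
```

```text
(538, 753, 3)
0.011 [np.float32(55.7), np.float32(29.5)]
0.013 [np.float32(55.6), np.float32(26.1)]
0.015 [np.float32(55.2), np.float32(24.2)]
0.017 [np.float32(56.4), np.float32(22.7)]
0.019 [np.float32(55.9), np.float32(22.0)]
0.021 [np.float32(55.2), np.float32(22.4)]
```

View pics/mic.png

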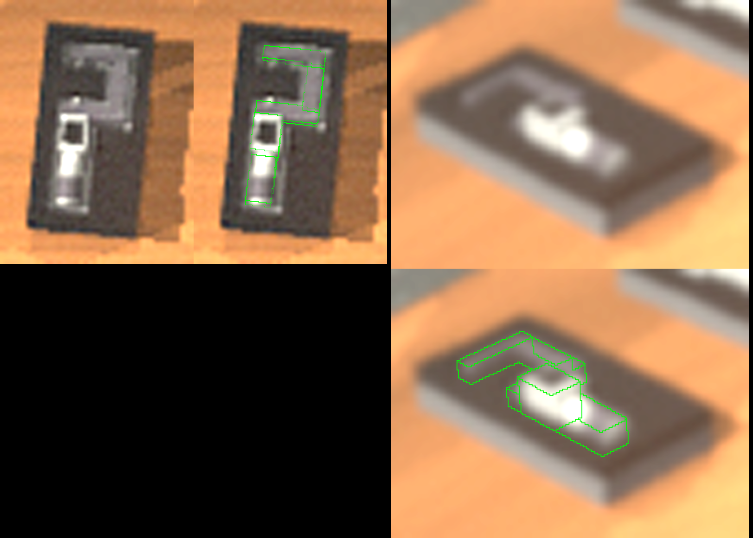

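In the close-up the micrometer's frame is flush with the foam top and the side outline at floor height matches, with an even grey margin around the tool. It is seated, and the descent met no contact. Handing in.

```bash
python3 -c "
from workcell import hand_in
print(hand_in())"
```

```text
the job is handed in; nothing more can be done
None
```

I handed the job in with all four measuring tools flat in their foam pockets, the pliers and hammer not visibly moved, and about 36 s of the 102 s used; the hand-in returned no verdict.

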